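# Clear the returned kit pile into its fitted trays

## Task

The kit came back from the job in one pile: a cutter on a battery pack on a two-way radio on a drill-bit case. Take the pile apart from the top down, one thing after another, and lay each thing flat in the shallow tray made for it: the long narrow tray for the cutter, the smallest for the battery pack, the one with the aerial channel for the radio, the large plain one for the drill-bit case. Leave the plug adapter and the small carton where they are.

Things in the scene. Friction and masses are not known exactly. Their poses are not given: they have to be found in the camera images.
- cutter: yellow snap-off cutter (utility knife), blade retracted, slim flat bar 22 mm wide (x), 163 mm long (y, blade end -y), 18 mm high; the body itself is 14 mm high from y -68 to +82 mm, with a small thumb button (4 mm high, 8 mm wide, y -14 to +8 mm) on top. Origin: middle of the underside. On top of the pile at the start
- pack: black radio battery pack, flat block 78 (x) x 52 (y) x 19 (z) mm. Origin: middle of the underside. Second from the top at the start
- radio: black two-way radio lying on its back, third from the top; block-shaped body x -96 to +8, y -28 to +26 mm, 31 mm high (its middle at x = -44 mm); round aerial 12 mm thick runs on from it at y = +16, z = 16 mm to x = +96 mm, beside it a short knob (y = -13, to x = +20 mm). Origin: underside, middle of the 191 mm overall length
- bit_box: closed bright metal drill-bit case, rounded block 140 (x) x 64 (y) x 34 (z) mm with two small latches on the -y side; lid does not open. Origin: middle of the underside. Bottom of the pile at the start, lying on the bench
- cutter_tray: fixed plywood shallow tray, floor 3 mm thick, rim 12 mm above the bench, walls 3 mm thick; origin on the bench under the middle of the inside; for the cutter: long and narrow, inside 44 mm (x) by 184 mm (y)
- pack_tray: fixed plywood shallow tray, floor 3 mm thick, rim 12 mm above the bench, walls 3 mm thick; origin on the bench under the middle of the inside; for the battery pack: the smallest, inside 98 mm (x) by 72 mm (y)
- radio_tray: fixed plywood shallow tray for the radio, floor 3 mm thick, rim 12 mm above the bench, walls 3 mm; wide bay for the body (inside x -106 to +18, y -38 to +36 mm) running on into a narrow channel for the aerial (inside x +18 to +106, y 0 to +32 mm). Origin on the bench where the radio's origin belongs; the radio lies with its axes along the tray's
- case_tray: fixed plywood shallow tray, floor 3 mm thick, rim 12 mm above the bench, walls 3 mm thick; origin on the bench under the middle of the inside; for the drill-bit case: the large plain rectangle, inside 160 mm (x) by 84 mm (y)
- adapter: black plug-top power adapter lying with its pins up, 86 x 49 x 50 mm; bystander. Origin: middle of the underside
- carton: small closed brown carton, 80 x 111 x 65 mm; bystander. Origin: middle of the underside
Mind the look-alikes: they are no part of the job. What is shaped like the pack but blue is not meant.

How it is judged (in metres and radians):
On the way, in this order (a step that is already met when the one before it is completed fails the run):
1. the cutter lies flat in its own tray, released (x of cutter in the frame of cutter_tray between -0.015 and 0.015 m and y of cutter in the frame of cutter_tray between -0.026 and 0.026 m and z of cutter in the frame of cutter_tray below 0.008 m and angle between cutter's own z axis and vertical below 0.1 rad and angle between the y axis of cutter and the y axis of cutter_tray, either way round below 0.35 rad and linear speed of cutter below 0.02 m/s and contact force between cutter and the fingers below 0.1 N), for 0.2 s.
2. the battery pack lies flat in its own tray, released (x of pack in the frame of pack_tray between -0.015 and 0.015 m and y of pack in the frame of pack_tray between -0.015 and 0.015 m and z of pack in the frame of pack_tray below 0.008 m and angle between pack's own z axis and vertical below 0.1 rad and angle between the y axis of pack and the y axis of pack_tray, either way round below 0.35 rad and linear speed of pack below 0.02 m/s and contact force between pack and the fingers below 0.1 N), for 0.2 s.
3. the radio lies flat in its own tray, released (x of radio in the frame of radio_tray between -0.015 and 0.015 m and y of radio in the frame of radio_tray between -0.015 and 0.015 m and z of radio in the frame of radio_tray below 0.008 m and angle between radio's own z axis and vertical below 0.1 rad and angle between the y axis of radio and the y axis of radio_tray, either way round below 0.35 rad and linear speed of radio below 0.02 m/s and contact force between radio and the fingers below 0.1 N), for 0.2 s.
4. the drill-bit case lies flat in its own tray, released (x of bit_box in the frame of case_tray between -0.015 and 0.015 m and y of bit_box in the frame of case_tray between -0.015 and 0.015 m and z of bit_box in the frame of case_tray below 0.008 m and angle between bit_box's own z axis and vertical below 0.1 rad and angle between the y axis of bit_box and the y axis of case_tray, either way round below 0.35 rad and linear speed of bit_box below 0.02 m/s and contact force between bit_box and the fingers below 0.1 N), for 0.2 s.
At the end, for the whole second after the job is handed in: Cutter, battery pack, radio and drill-bit case each lie flat (tilt under 0.1 rad) on the floor of their own tray inside its rim (origin within 15 mm of the tray's along each tray axis, 26 mm for the cutter lengthwise, and under 8 mm above the bench, long axes within 0.35 rad), released and at rest (all of step 1 and all of step 2 and all of step 3 and all of step 4); the robot touches nothing.
It fails at once if the plug adapter is pushed more than 20 mm (distance of adapter from where it was at the start of the episode above 0.02 m).
It fails at once if the small carton is pushed more than 20 mm (distance of carton from where it was at the start of the episode above 0.02 m).
It also fails if it takes over 122 s, if anything falls off the work surface, if the arm or the gripper's body presses on something with over 40 N, if the wrist force passes 120 N, or if a joint passes its speed limit or range.

## Robot

A 6-joint arm with a two-finger parallel gripper is mounted at the origin on a cart in front of the work surface, level with it; the furniture and walls round the work are solid. World frame = base frame: x ahead of the robot, y to its left, z up, the work surface at z = 0. Lengths are in mm, angles in rad, forces in N, time in s.
With the tool pointing down it reaches from about 350 to 875 mm from the base axis. Payload 4.2 kg.
Tool frame: the origin (TCP) lies at the very end of the fingers, on their centre line; the grasp point (between the pads) lies 19 mm behind it; z points along the fingers, y is the line along which they close (so a half turn about z gives the same grasp; the last joint's range is limited). The gripper opens to 85 mm and grips with 20 to 120 N. Pads are 22 mm wide; open, the fingers measure 114 mm over their backs; the gripper's body (76 mm by 85 mm) begins 54 mm behind the grasp point. The pads swing forward as they close: fully open they stand 13 mm farther back than shut.
Start: joints at [1.494, 0.385, 0.008, 0, -1.194, -0.259], TCP at [205.92, 590.081, 231.312] pointing down, gripper open.
Joint ranges: [-3.14, 3.14], [-1.21, 2.06], [-1.07, 1.41], [-3.16, 2.05], [-2.99, -0.16], [-3.1, 3.1]. Speed limits (rad/s): [2.79, 2.79, 3.14, 3.14, 3.14, 3.14].

## Interface

Orientations are given as a unit quaternion [x, y, z, w].
In Python, from bench import arm, viewer gives the robot as it stands. The module is installed in compiled form; this text tells all that it offers.
- The arm moves only by the shell command python3 -m jog FILE [OPENING], which reads ROWS from the file FILE. ROWS is a JSON list of rows, 1 to 10 of them, each an object with the fields d (a list: dx, dy, dz in parts of the range, where 1.0 means 800 mm), r (a list: a rotation vector rx, ry, rz in fractions of the full range, 1 being 90 degrees); a field left out counts as zero; each row is the pose to reach, as a shift and turn from the pose commanded when the command began, along the tool's axes at that moment; what a row does not reach only later rows make up. A row lasts 1/10 s, in which the tool goes at most 50 mm and 0.15 rad, less where a joint would pass 70% of its speed; a pose out of reach is approached as far as the arm can. OPENING is the finger opening in mm, set as the command begins (- or left out keeps the last). The fingers move at their own pace and stop on an object; the grip force is fixed at half the most. Time passes only in rows, so rows that do not move let the fingers close. It prints the time, the measured TCP pose, the force, the opening and the grip force at its end. No shift or turn number may pass 1 either way. Input that does not fit is refused with a message, and nothing moves.
- arm.read_state(): the state, without advancing time (a new reading comes with each control period).
- viewer.get_image(name): name is "scene" or "top"; returns (picture, depth): 400x640x3 uint8, blue, green, red; 400x640 float32, mm along the optical axis (not along the pixel's ray), 0 where there is no reading.
- viewer.get_calibration(name): a dict with "K" (3x3 intrinsics, pixels), "rvec" (rotation vector, rad) and "tvec" (3), from world to camera coordinates, as OpenCV has them. Camera axes: x right, y down, z forward; pixel columns grow to the right and rows downward; lengths in mm; the calibration is good to about 2 mm. A picture is of the moment at which its call begins. get_calibration takes no time and is no camera call.
- arm.job_done(): hands the job in; it is judged then, once.
The state is a dict: "clock": time; "joints": joint angles; "joint_vel": joint speeds; "joint_efforts": joint torques, N m; "position": TCP position; "ee_rot": TCP orientation; "contact_force": force on the tool from outside, world axes, zero at the start; "wrist_torque": the same for the moment, N m; "gripper_width": finger opening in mm; "grasp_force": force on a finger pad.
Only numpy, scipy, OpenCV 4.12 (cv2) and the standard library are available. Lean on these libraries where they do the work, as an engineer would, in place of code of your own. Each camera call takes 0.05 s, during which the arm holds its last target. There are 200 camera calls.

## Working session

There is one attempt and no reset: what is moved stays moved. The work goes in short steps, Python scripts to look and compute and a shell command to move; the robot and the scene stay as the last step left them, time stands still between calls to the robot, and variables do not carry over. Pictures are saved under pics/ and viewed, at most 15 in all, crops included, and the job is handed in when it is done.

```bash
mkdir -p pics
cat > h.py <<'E'
import numpy as np, cv2
from bench import arm, viewer
def cal(n):
    c=viewer.get_calibration(n); R=cv2.Rodrigues(np.array(c["rvec"],float))[0]
    return np.array(c["K"],float),R,np.array(c["tvec"],float).ravel()
def cloud(n,dep):
    K,R,t=cal(n); v,u=np.indices(dep.shape)
    p=np.stack([(u-K[0,2])/K[0,0]*dep,(v-K[1,2])/K[1,1]*dep,dep],-1)
    return (p-t)@R      # world points
def ray(n,u,v,z):
    K,R,t=cal(n); d=R.T@np.linalg.inv(K)@[u,v,1]; c=-R.T@t
    return c+d*(z-c[2])/d[2]
E
python3 - <<'E'
from h import *
for n in("top","scene"):
    im,d=viewer.get_image(n); cv2.imwrite(f"pics/{n}0.png",im); np.save(n+"0.npy",d)
    K,R,t=cal(n); print(n,K[0,0],-R.T@t,R[2])
s=arm.read_state();print(s)
E
```

```text
top 490.36312048759515 [ 309.97896881  -47.28700028 1990.08648301] [ 0.09245369  0.00788528 -0.99568576]
scene 370.0707615998793 [ -44.97531041 -719.87861386  958.05450825] [ 0.42394624  0.56428011 -0.70841904]
{'clock': 0.1, 'joints': array([ 1.49360261e+00,  3.85479923e-01,  6.72200144e-03, -4.15968406e-04,
       -1.19402395e+00, -2.58588775e-01]), 'joint_vel': array([-6.94156106e-04, -1.60982983e-04,  2.55937352e-03,  3.32618621e-03,
        2.47875530e-05,  1.68233745e-03]), 'joint_efforts': array([-1.00576224e-03, -3.93318272e+01,  1.88927901e+01,  4.19798121e+00,
       -2.61946894e-03,  7.29230436e-06]), 'position': array([205.76439747, 589.58149682, 230.31780779]), 'ee_rot': array([ 9.85926013e-01, -1.67179169e-01, -1.02606364e-04,  1.00620090e-03]), 'contact_force': array([ 0.72945482, -0.37441006,  0.05537858]), 'wrist_torque': array([ 0.02058809, -0.01018422,  0.00387067]), 'grasp_force': 0.0, 'gripper_width': 85.64163004803935}
```

View pics/top0.png

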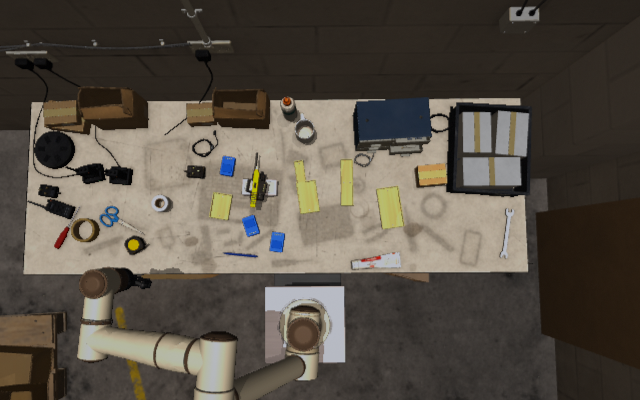

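View pics/scene0.png

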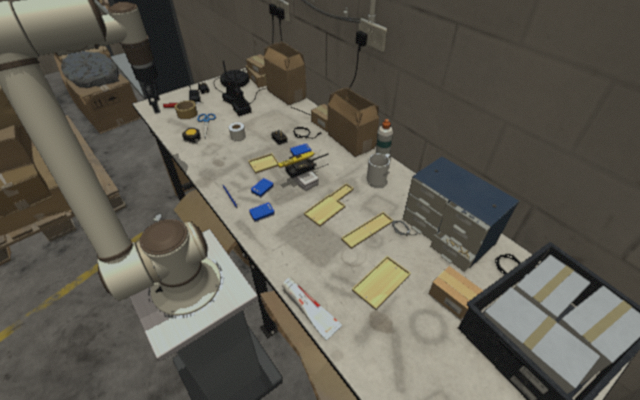

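```bash
cat > m.py <<'E'
from h import *
im=cv2.imread("pics/top0.png"); d=np.load("top0.npy"); P=cloud("top",d)
crop=im[140:260,170:460]; cv2.imwrite("pics/c1.png",cv2.resize(crop,None,fx=2.7,fy=2.7,interpolation=cv2.INTER_CUBIC))
sc=cv2.imread("pics/scene0.png")[130:310,210:430]; cv2.imwrite("pics/c2.png",cv2.resize(sc,None,fx=3.2,fy=3.2,interpolation=cv2.INTER_CUBIC))
for n in("top","scene"):
    im=cv2.imread(f"pics/{n}0.png"); hsv=cv2.cvtColor(im,cv2.COLOR_BGR2HSV); P=cloud(n,np.load(n+"0.npy"))
    m=cv2.inRange(hsv,(22,80,90),(35,255,255))
    for c in cv2.findContours(m,cv2.RETR_EXTERNAL,cv2.CHAIN_APPROX_NONE)[0]:
        if cv2.contourArea(c)<60: continue
        q=c[:,0].astype(float); mk=cv2.drawContours(np.zeros(m.shape,np.uint8),[c],-1,1,-1)>0
        w=np.array([ray(n,u,v,9)[:2] for u,v in q],np.float32)
        (cx,cy),(a,b),t=cv2.minAreaRect(w); print(n,q.mean(0).round(),"c",round(cx,1),round(cy,1),"size",round(a),round(b),"ang",round(t,1),"z",np.percentile(P[mk][:,2],[5,50,95]).round(1),"sat",np.median(hsv[mk],0))
E
python3 m.py
```

```text
top [136. 380.] c -207.9 665.5 size 165 36 ang 16.8 z [-760.2 -743.9 -730.2] sat [ 22. 199. 111.]
top [120. 318.] c 32.8 735.8 size 81 30 ang 12.1 z [-758.6 -745.3 -728.8] sat [ 22.  201.5 111. ]
top [133. 245.] c 321.7 690.7 size 45 40 ang 1.5 z [28.5 36.4 49.7] sat [ 26. 255. 185.]
top [220. 205.] c 477.3 339.1 size 81 106 ang 80.4 z [-4.9  4.4 16.1] sat [ 29. 116. 185.]
top [390. 207.] c 466.8 -347.9 size 166 92 ang 7.6 z [-4.1  4.5 14.9] sat [ 30. 114. 186.]
top [432. 174.] c 600.5 -521.9 size 31 114 ang 5.3 z [57.5 65.9 74.9] sat [ 26. 123. 186.]
top [254. 188.] c 548.2 201.7 size 23 157 ang 83.6 z [ 86.6  97.  105.7] sat [ 29. 255. 168.]
top [305. 188.] c 555.5 -8.0 size 219 81 ang 7.9 z [-4.6  4.9 15.7] sat [ 29. 116. 185.]
top [346. 182.] c 570.1 -173.4 size 189 50 ang 0.5 z [-4.6  4.9 17.5] sat [ 28. 117. 185.]
top [477. 128.] c 787.3 -710.6 size 19 138 ang 89.8 z [123.7 131.3 139.6] sat [ 22. 110. 132.]
top [201. 112.] c 864.9 427.9 size 23 92 ang 3.0 z [57.3 65.8 73.4] sat [ 22. 111. 130.]
top [ 59. 112.] c 870.4 1011.5 size 26 130 ang 4.0 z [ 96.8 105.5 114.6] sat [ 22. 112. 129.]
scene [  6. 332.] c -443.5 143.4 size 36 30 ang 84.1 z [-748.3 -742.8 -736.9] sat [ 23.  130.  115.5]
scene [ 77. 281.] c -252.7 200.0 size 133 30 ang 16.9 z [-750.4 -743.3 -735.9] sat [ 23. 129. 117.]
scene [381. 282.] c 463.3 -350.6 size 167 90 ang 6.9 z [ 0.6  4.  11.9] sat [ 27.  93. 180.]
scene [367. 229.] c 566.6 -177.3 size 190 52 ang 0.6 z [ 0.8  4.6 12.3] sat [ 25.  95. 180.]
scene [330. 204.] c 551.6 -12.6 size 218 80 ang 7.6 z [ 0.8  4.5 13.1] sat [ 25.  95. 180.]
scene [281. 161.] c 544.9 306.9 size 92 265 ang 67.7 z [ 0.9  7.3 98.3] sat [ 25.  98. 163.]
```

```bash
sleep 1
```

```text
(no output)
```

View pics/c1.png

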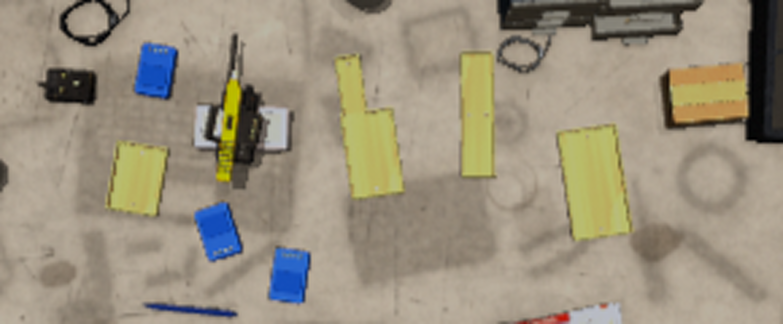

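View pics/c2.png

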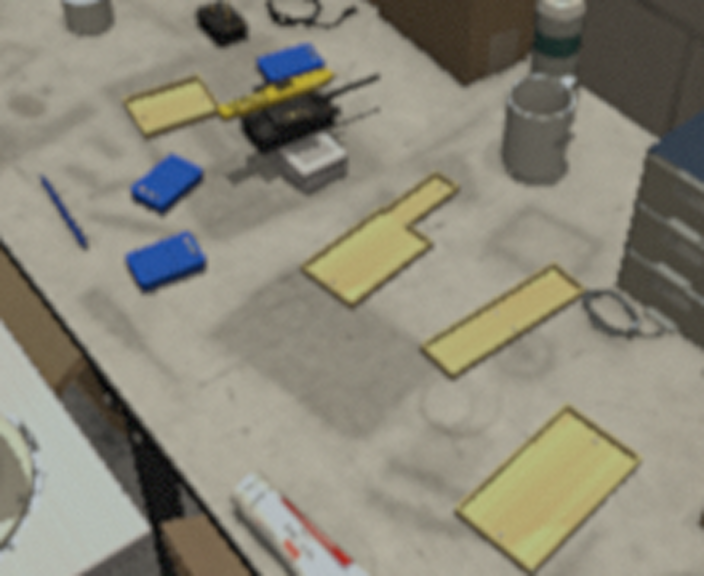

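```bash
cat >> h.py <<'E'
from scipy.spatial.transform import Rotation as Ro
def go(x,y,z,yaw):
    "tool-axis shift/turn to reach TCP x,y,z with tool x axis at yaw deg (tool down); nearest half turn"
    s=arm.read_state(); R=Ro.from_quat(s["ee_rot"]); p=s["position"]
    c=[]
    for k in(0,180):
        T=Ro.from_euler('z',yaw+k,degrees=True)*Ro.from_euler('x',180,degrees=True)
        r=(R.inv()*T).as_rotvec(); c.append((np.linalg.norm(r),r))
    r=min(c,key=lambda a:a[0])[1]
    print("at",p.round(1),"shift",R.inv().apply(np.array([x,y,z])-p).round(1),"rot",r.round(3),"j6",s["joints"][5].round(2))
def shot(tag):
    o={}
    for n in("top","scene"):
        im,d=viewer.get_image(n); cv2.imwrite(f"pics/{n}{tag}.png",im); np.save(f"{n}{tag}.npy",d); o[n]=(im,d)
    return o
def rect(n,m,z,amin=30):
    for c in cv2.findContours(m.astype(np.uint8),cv2.RETR_EXTERNAL,cv2.CHAIN_APPROX_NONE)[0]:
        if len(c)<8 or cv2.contourArea(c)<amin: continue
        w=np.array([ray(n,u,v,z)[:2] for u,v in c[:,0].astype(float)],np.float32)
        (cx,cy),(a,b),t=cv2.minAreaRect(w)
        if b>a: a,b,t=b,a,t+90
        print(n,"c %.1f %.1f size %.0f x %.0f long axis %.1f"%(cx,cy,a,b,(t+90)%180-90))
E
python3 - <<'E'
from h import *
for n,sl in(("top",(slice(150,220),slice(235,285))),("scene",(slice(145,190),slice(270,320)))):
    im=cv2.imread(f"pics/{n}0.png"); hsv=cv2.cvtColor(im,cv2.COLOR_BGR2HSV); P=cloud(n,np.load(n+"0.npy"))
    m=np.zeros(hsv.shape[:2],np.uint8); m[sl]=cv2.inRange(hsv,(18,150,70),(38,255,255))[sl]
    m[P[...,2]<70]=0
    rect(n,m,96)
    w=P[m>0]; print(w[:,2].mean(), "cloud mean",w.mean(0))
    # bright box top
    m=np.zeros(m.shape,np.uint8); m[sl]=((P[...,2]>20)&(P[...,2]<48))[sl]; w=P[m>0]; print("box band",len(w),np.percentile(w,[2,98],axis=0).round(0).tolist(),np.median(w[:,2]))
E
```

```text
top c 538.8 189.4 size 146 x 24 long axis -6.0
105.57302331709539 cloud mean [536.62903434 188.9914637  105.57302332]
box band 294 [[424.0, 111.0, 22.0], [642.0, 248.0, 46.0]] 34.14608290941835
scene c 531.2 183.2 size 143 x 30 long axis -9.0
94.13579575856046 cloud mean [534.62091361 183.36995424  94.13579576]
box band 319 [[495.0, 108.0, 20.0], [660.0, 326.0, 46.0]] 33.51911541952336
```

```bash
python3 -c "
from h import *
go(534,186.5,180,-6.5)"
```

```text
at [205.8 589.6 230.3] shift [442.8 272.2  50.9] rot [ 0.002  0.    -0.222] j6 -0.26
```

Units first: shifts go in shares of 800 mm and turns go in shares of 90 degrees. So 443 mm / 800 = 0.5538, 272 mm / 800 = 0.34, -0.222 rad / 1.5708 = -0.1413.

```bash
echo '[{"d":[0.5538,0.34,0.0638],"r":[0,0,-0.1413]},{"d":[0.5538,0.34,0.0638],"r":[0,0,-0.1413]},{"d":[0.5538,0.34,0.0638],"r":[0,0,-0.1413]},{"d":[0.5538,0.34,0.0638],"r":[0,0,-0.1413]},{"d":[0.5538,0.34,0.0638],"r":[0,0,-0.1413]},{"d":[0.5538,0.34,0.0638],"r":[0,0,-0.1413]},{"d":[0.5538,0.34,0.0638],"r":[0,0,-0.1413]},{"d":[0.5538,0.34,0.0638],"r":[0,0,-0.1413]},{"d":[0.5538,0.34,0.0638],"r":[0,0,-0.1413]},{"d":[0.5538,0.34,0.0638],"r":[0,0,-0.1413]}]' > m.json && python3 -m jog m.json 55
python3 -c "
from h import *
go(534,186.5,150,-6.5)"
```

```text
clock: 1.1
position: [521.3, 202.7, 182.1]
ee_rot: [0.998, -0.057, -0.0, 0.0]
contact_force: [0.4, 0.3, 0.6]
gripper_width: 55.2
grasp_force: 0.0
at [521.3 202.7 182.1] shift [14.5 14.6 32.1] rot [ 0.  0. -0.] j6 0.8
```

To row units: 32 mm / 800 = 0.04, 14 mm / 800 = 0.0175.

```bash
echo '[{"d":[0.0175,0.0175,0.04]},{"d":[0.0175,0.0175,0.04]},{"d":[0.0175,0.0175,0.04]}]' > m.json && python3 -m jog m.json
python3 - <<'E'
from h import *
o=shot("1")
go(534,186.5,90,-6.5)
a=cv2.resize(o["top"][0][150:220,215:305],None,fx=5,fy=5); b=cv2.resize(o["scene"][0][80:200,240:340],None,fx=3.5,fy=3.5)
h=max(a.shape[0],b.shape[0]); p=lambda i:np.pad(i,((0,h-i.shape[0]),(0,0),(0,0)))
cv2.imwrite("pics/c3.png",np.hstack([p(a),p(b)]))
E
```

```text
clock: 1.4
position: [532.6, 188.4, 149.7]
ee_rot: [0.998, -0.057, -0.001, 0.001]
contact_force: [0.9, 0.0, 0.3]
gripper_width: 55.0
grasp_force: 0.0
at [533.  190.  151.5] shift [ 1.3  3.4 61.5] rot [-0.001 -0.001  0.001] j6 0.83
```

View pics/c3.png

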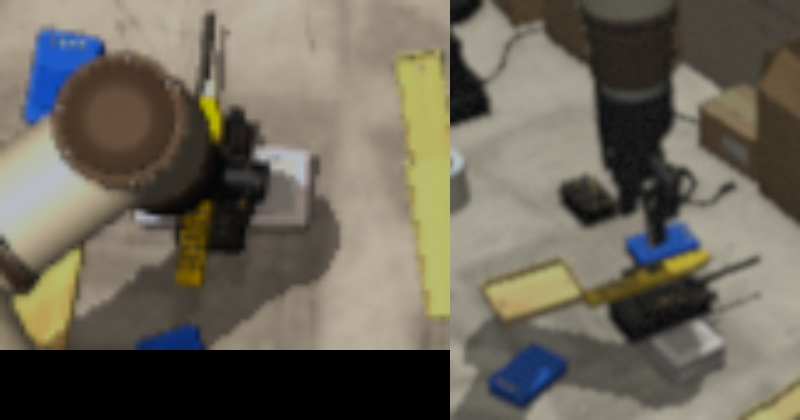

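To row units: 62 mm / 800 = 0.0775, 35 mm / 800 = 0.0438.

```bash
echo '[{"d":[0.0013,0.0025,0.0438]},{"d":[0.0013,0.0025,0.0775]},{"d":[0.0013,0.0025,0.0775]},{"d":[0.0013,0.0025,0.0775]}]' > m.json && python3 -m jog m.json; echo '[{},{},{},{},{},{}]' > m.json && python3 -m jog m.json 0; echo '[{},{},{"d":[0,0,-0.0125]},{"d":[0,0,-0.05]},{"d":[0,0,-0.1]},{"d":[0,0,-0.1]}]' > m.json && python3 -m jog m.json
python3 - <<'E'
from h import *
o=shot("2")
cv2.imwrite("pics/c4.png",cv2.resize(o["scene"][0][80:200,240:360],None,fx=4,fy=4))
go(568.3,-175.3,150,0)
E
```

```text
clock: 1.9
position: [534.0, 188.2, 89.8]
ee_rot: [0.998, -0.056, 0.001, -0.0]
contact_force: [1.0, 0.5, 0.8]
gripper_width: 54.8
grasp_force: 0.0
clock: 2.5
position: [534.6, 187.8, 90.6]
ee_rot: [0.998, -0.057, 0.002, -0.001]
contact_force: [-1.8, 2.2, 5.4]
gripper_width: 18.8
grasp_force: 58.5
clock: 3.1
position: [536.9, 188.4, 175.0]
ee_rot: [0.998, -0.056, 0.005, -0.003]
contact_force: [0.5, 0.7, -0.5]
gripper_width: 18.4
grasp_force: 58.8
at [533.7 187.  169.8] shift [ 75.6 356.1  19.2] rot [-0.002 -0.002 -0.114] j6 0.83
```

View pics/c4.png

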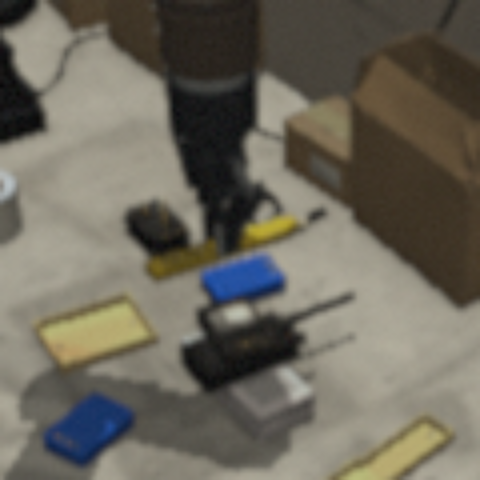

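To row units: 356 mm / 800 = 0.445, 68 mm / 800 = 0.085, -0.12 rad / 1.5708 = -0.0764.

```bash
echo '[{"d":[0.085,0.445,0.025],"r":[0,0,-0.0764]},{"d":[0.085,0.445,0.025],"r":[0,0,-0.0764]},{"d":[0.085,0.445,0.025],"r":[0,0,-0.0764]},{"d":[0.085,0.445,0.025],"r":[0,0,-0.0764]},{"d":[0.085,0.445,0.025],"r":[0,0,-0.0764]},{"d":[0.085,0.445,0.025],"r":[0,0,-0.0764]},{"d":[0.085,0.445,0.025],"r":[0,0,-0.0764]},{"d":[0.085,0.445,0.025],"r":[0,0,-0.0764]},{"d":[0.085,0.445,0.025],"r":[0,0,-0.0764]},{"d":[0.085,0.445,0.025],"r":[0,0,-0.0764]}]' > m.json && python3 -m jog m.json; python3 -c "
from h import *
go(560,-175.3,70,0.5)"
```

```text
clock: 4.2
position: [559.9, -174.2, 147.4]
ee_rot: [1.0, 0.003, -0.001, -0.0]
contact_force: [0.3, 0.5, -0.8]
gripper_width: 18.7
grasp_force: 59.0
at [ 559.9 -174.2  147.4] shift [ 0.3  1.2 77.4] rot [-0.001  0.002 -0.003] j6 1.6
```

To row units: 97 mm / 800 = 0.1213, 80 mm / 800 = 0.1.

```bash
echo '[{"d":[0,0.0013,0.05]},{"d":[0,0.0013,0.1]},{"d":[0,0.0013,0.1213]},{"d":[0,0.0013,0.1213]},{"d":[0,0.0013,0.1213]}]' > m.json && python3 -m jog m.json
python3 - <<'E'
from h import *
o=shot("3")
for n in o:
    hsv=cv2.cvtColor(o[n][0],cv2.COLOR_BGR2HSV); P=cloud(n,o[n][1])
    m=cv2.inRange(hsv,(18,150,60),(38,255,255)); m[(P[...,0]<400)|(P[...,0]>750)|(P[...,1]<-280)|(P[...,1]>-80)|(P[...,2]<30)]=0
    m=cv2.morphologyEx(m,cv2.MORPH_CLOSE,np.ones((25,25)))
    rect(n,m,62); print(np.percentile(P[m>0],[5,50,95],axis=0).round().tolist())
go(560,-175.3,20,.5)
a=cv2.resize(o["top"][0][140:230,310:380],None,fx=4,fy=4); b=cv2.resize(o["scene"][0][170:290,320:440],None,fx=4,fy=4)
h=max(a.shape[0],b.shape[0]); p=lambda i:np.pad(i,((0,h-i.shape[0]),(0,0),(0,0)))
cv2.imwrite("pics/c5.png",np.hstack([p(a),p(b)]))
E
```

```text
clock: 4.7
position: [561.4, -174.3, 52.0]
ee_rot: [1.0, 0.004, 0.0, 0.0]
contact_force: [-0.3, 0.5, -0.7]
gripper_width: 18.8
grasp_force: 59.0
top c 516.9 -173.8 size 52 x 20 long axis -0.7
[[494.0, -184.0, 52.0], [515.0, -172.0, 60.0], [539.0, -164.0, 67.0]]
scene c 522.5 -180.9 size 78 x 22 long axis 2.2
[[491.0, -187.0, 52.0], [518.0, -180.0, 58.0], [555.0, -170.0, 63.0]]
at [ 562.1 -174.8   53.2] shift [-2.3  0.4 33.2] rot [ 0.    -0.003 -0.001] j6 1.6
```

View pics/c5.png

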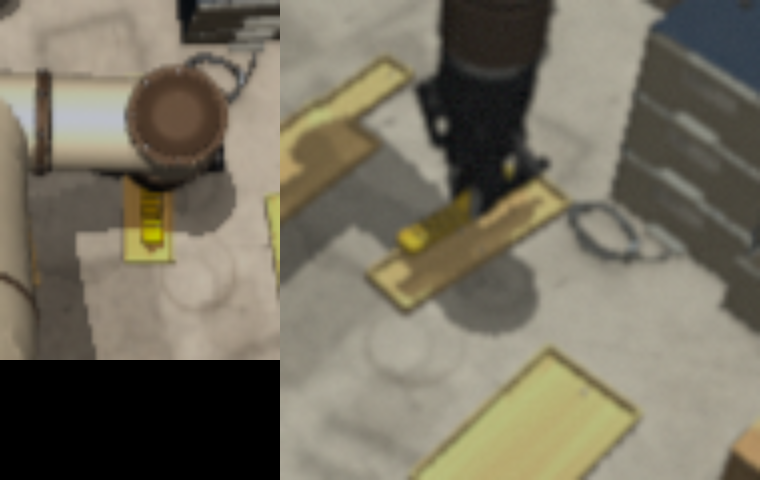

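To row units: 39.5 mm / 800 = 0.0494, 33 mm / 800 = 0.0413.

```bash
echo '[{"d":[-0.0013,0,0.025]},{"d":[-0.0013,0,0.0413]},{"d":[-0.0013,0,0.0494]},{"d":[-0.0013,0,0.0494]},{"d":[-0.0013,0,0.0494]},{"d":[-0.0013,0,0.0494]}]' > m.json && python3 -m jog m.json; echo '[{},{},{},{}]' > m.json && python3 -m jog m.json 40;  echo '[{"d":[0,0,-0.05]},{"d":[0,0,-0.1]},{"d":[0,0,-0.15]},{"d":[0,0,-0.1875]},{"d":[0,0,-0.1875]}]' > m.json && python3 -m jog m.json; echo '[{"d":[-0.1875,0,-0.1875]},{"d":[-0.1875,0,-0.1875]},{"d":[-0.1875,0,-0.1875]},{"d":[-0.1875,0,-0.1875]},{"d":[-0.1875,0,-0.1875]}]' > m.json && python3 -m jog m.json 85
python3 - <<'E'
from h import *
o=shot("4")
for n in o:
    hsv=cv2.cvtColor(o[n][0],cv2.COLOR_BGR2HSV); P=cloud(n,o[n][1])
    m=cv2.inRange(hsv,(18,150,60),(38,255,255)); m[(P[...,0]<400)|(P[...,0]>750)|(P[...,1]<-280)|(P[...,1]>-80)|(P[...,2]>50)]=0
    m=cv2.morphologyEx(m,cv2.MORPH_CLOSE,np.ones((9,9)))
    rect(n,m,14); print(np.percentile(P[m>0],[5,50,95],axis=0).round().tolist())
a=cv2.resize(o["top"][0][150:220,230:370],None,fx=4,fy=4); b=cv2.resize(o["scene"][0][140:280,270:410],None,fx=3,fy=3)
w=max(a.shape[1],b.shape[1]); p=lambda i:np.pad(i,((0,0),(0,w-i.shape[1]),(0,0)))
t=cv2.resize(np.vstack([p(a),p(b)]),None,fx=.8,fy=.8);cv2.imwrite("pics/c6.png",t)
E
```

```text
clock: 5.4
position: [560.1, -175.6, 12.5]
ee_rot: [1.0, 0.003, 0.0, 0.0]
contact_force: [-1.2, -0.5, 0.9]
gripper_width: 18.4
grasp_force: 59.2
clock: 5.8
position: [559.8, -175.5, 12.0]
ee_rot: [1.0, 0.003, 0.0, 0.0]
contact_force: [-0.0, 0.5, 1.6]
gripper_width: 39.8
grasp_force: 0.0
clock: 6.3
position: [562.7, -176.0, 167.6]
ee_rot: [1.0, 0.004, 0.005, 0.001]
contact_force: [1.0, -0.3, 0.2]
gripper_width: 40.0
grasp_force: 0.0
clock: 6.8
position: [408.3, -176.9, 316.0]
ee_rot: [1.0, 0.003, 0.004, 0.001]
contact_force: [0.6, -0.4, 0.2]
gripper_width: 85.0
grasp_force: 0.0
top c 575.4 -173.6 size 127 x 20 long axis -0.7
[[518.0, -184.0, 7.0], [577.0, -175.0, 17.0], [630.0, -164.0, 25.0]]
scene c 559.7 -178.8 size 149 x 22 long axis 0.7
[[491.0, -188.0, 12.0], [558.0, -181.0, 17.0], [622.0, -171.0, 21.0]]
```

View pics/c6.png

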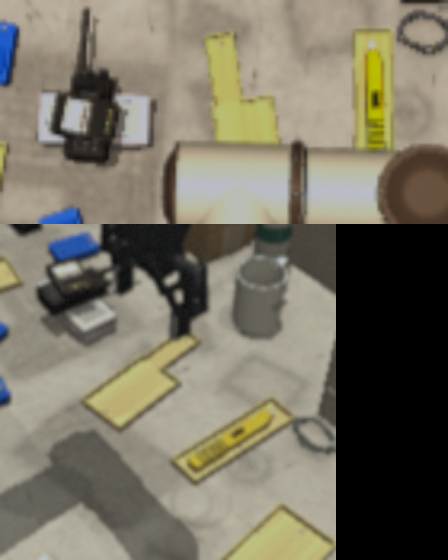

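```bash
cat > pile.py <<'E'
from h import *
import sys
lo,hi,zp=map(float,sys.argv[1:4]); N=8
for n in("top","scene"):
    fr=[viewer.get_image(n) for _ in range(N)]
    im=np.mean([f[0] for f in fr],0).astype(np.uint8); d=np.median([f[1] for f in fr],0)
    cv2.imwrite(f"pics/{n}_pile.png",im); P=cloud(n,d); np.save(n+"_pile.npy",d)
    m=((P[...,2]>lo)&(P[...,2]<hi)&(P[...,0]>400)&(P[...,0]<720)&(P[...,1]>60)&(P[...,1]<300)).astype(np.uint8)
    rect(n,m,zp); w=P[m>0]; print(n,len(w),"z",np.percentile(w[:,2],[5,50,95]).round(1),w.mean(0).round(1))
    (cx,cy),(a,b),t=cv2.minAreaRect(w[:,:2].astype(np.float32)); print("  cloud rect",round(cx,1),round(cy,1),round(a),round(b),round(t,1))
    ys,xs=np.nonzero(m); print("  px",xs.min(),xs.max(),ys.min(),ys.max())
    cv2.imwrite(f"pics/{n}_m.png",m*255)
E
python3 pile.py 77 100 84
python3 - <<'E'
from h import *
a=cv2.imread("pics/top_pile.png")[155:210,235:285]; am=cv2.imread("pics/top_m.png")[155:210,235:285]
b=cv2.imread("pics/scene_pile.png")[145:195,275:330]; bm=cv2.imread("pics/scene_m.png")[145:195,275:330]
f=lambda i,k=cv2.INTER_CUBIC:cv2.resize(i,(380,280),interpolation=k)
cv2.imwrite("pics/c7.png",np.vstack([np.hstack([f(a),f(am,0)]),np.hstack([f(b),f(bm,0)])]))
E
```

```text
top c 546.1 186.3 size 78 x 52 long axis 80.1
top 253 z [79.6 82.5 85.9] [546.1 186.6  82.6]
  cloud rect 546.5 186.5 78 52 80.4
  px 246 266 179 194
scene c 541.5 179.2 size 84 x 52 long axis 79.2
scene 197 z [79.5 82.4 83.9] [542.5 181.3  82.2]
  cloud rect 544.4 184.1 79 51 78.6
  px 289 308 154 168
```

View pics/c7.png

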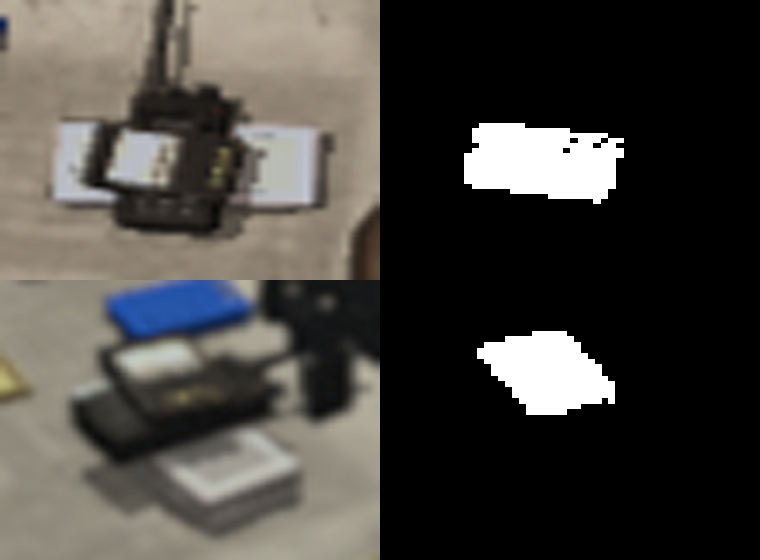

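```bash
python3 -c "
from h import *
go(545,184.8,130,80)"
```

```text
at [ 409.7 -176.4  312. ] shift [ 137.5 -360.4  182. ] rot [ 0.   -0.   -1.39] j6 1.62
```

To row units: -360 mm / 800 = -0.45, 182 mm / 800 = 0.2275, -1.39 rad / 1.5708 = -0.8849.

```bash
echo '[{"d":[0.1713,-0.45,0.125],"r":[0,0,-0.8849]},{"d":[0.1713,-0.45,0.125],"r":[0,0,-0.8849]},{"d":[0.1713,-0.45,0.125],"r":[0,0,-0.8849]},{"d":[0.1713,-0.45,0.125],"r":[0,0,-0.8849]},{"d":[0.1713,-0.45,0.125],"r":[0,0,-0.8849]},{"d":[0.1713,-0.45,0.125],"r":[0,0,-0.8849]},{"d":[0.1713,-0.45,0.125],"r":[0,0,-0.8849]},{"d":[0.1713,-0.45,0.125],"r":[0,0,-0.8849]},{"d":[0.1713,-0.45,0.2275],"r":[0,0,-0.8849]},{"d":[0.1713,-0.45,0.2275],"r":[0,0,-0.8849]}]' > m.json && python3 -m jog m.json 76; python3 -c "
from h import *
go(545,184.8,130,80)"
```

```text
clock: 8.7
position: [543.6, 185.7, 127.1]
ee_rot: [0.764, 0.645, -0.001, -0.001]
contact_force: [-1.5, -0.5, -0.1]
gripper_width: 75.8
grasp_force: 0.0
at [543.6 185.7 127.1] shift [-0.6  1.5 -2.9] rot [-0.002  0.001  0.005] j6 2.36
```

To row units: 57 mm / 800 = 0.0713, 30 mm / 800 = 0.0375.

```bash
echo '[{"d":[0,0.0013,0.0375]},{"d":[0,0.0013,0.0713]},{"d":[0,0.0013,0.0713]},{"d":[0,0.0013,0.0713]}]' > m.json && python3 -m jog m.json; echo '[{},{},{},{},{},{},{}]' > m.json && python3 -m jog m.json 30; echo '[{},{"d":[0,0,-0.0125]},{"d":[0,0,-0.05]},{"d":[0,0,-0.1]},{"d":[0,0,-0.1]},{"d":[0,0,-0.1]}]' > m.json && python3 -m jog m.json
python3 - <<'E'
from h import *
o=shot("5")
cv2.imwrite("pics/c8.png",cv2.resize(o["scene"][0][80:200,240:360],None,fx=4,fy=4))
go(475.5,337.3,150,-9.6)
E
```

```text
clock: 9.1
position: [545.9, 184.3, 73.4]
ee_rot: [0.766, 0.643, -0.0, 0.0]
contact_force: [0.6, 0.1, 0.4]
gripper_width: 76.0
grasp_force: 0.0
clock: 9.8
position: [546.4, 184.8, 75.6]
ee_rot: [0.766, 0.643, 0.002, 0.0]
contact_force: [-1.4, -0.6, 6.3]
gripper_width: 49.4
grasp_force: 61.1
clock: 10.4
position: [545.7, 184.5, 154.7]
ee_rot: [0.766, 0.643, 0.002, -0.0]
contact_force: [-0.9, 0.2, -2.0]
gripper_width: 49.0
grasp_force: 62.5
at [544.6 183.8 152.3] shift [139.1 -94.8   2.3] rot [-1.000e-03  2.000e-03  1.563e+00] j6 2.36
```

View pics/c8.png

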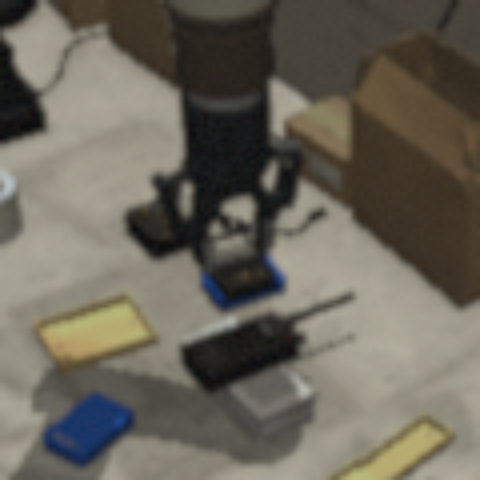

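To row units: 139 mm / 800 = 0.1738, -95 mm / 800 = -0.1188, 1.563 rad / 1.5708 = 0.995.

```bash
echo '[{"d":[0.1738,-0.1188,0.0025],"r":[0,0,0.995]},{"d":[0.1738,-0.1188,0.0025],"r":[0,0,0.995]},{"d":[0.1738,-0.1188,0.0025],"r":[0,0,0.995]},{"d":[0.1738,-0.1188,0.0025],"r":[0,0,0.995]},{"d":[0.1738,-0.1188,0.0025],"r":[0,0,0.995]},{"d":[0.1738,-0.1188,0.0025],"r":[0,0,0.995]},{"d":[0.1738,-0.1188,0.0025],"r":[0,0,0.995]},{"d":[0.1738,-0.1188,0.0025],"r":[0,0,0.995]},{"d":[0.1738,-0.1188,0.0025],"r":[0,0,0.995]},{"d":[0.1738,-0.1188,0.0025],"r":[0,0,0.995]}]' > m.json && python3 -m jog m.json
python3 - <<'E'
from h import *
for n in("top","scene"):
    im=cv2.imread(f"pics/{n}{'0' if n=='top' else '5'}.png"); d=np.load(f"{n}{'0' if n=='top' else '5'}.npy"); P=cloud(n,d)
    m=cv2.inRange(cv2.cvtColor(im,cv2.COLOR_BGR2HSV),(20,70,70),(36,255,255)); m[(P[...,1]<260)|(P[...,1]>420)|(P[...,0]<380)|(P[...,0]>580)|(P[...,2]>25)]=0
    rect(n,m,9)
go(475.5,337.3,60,-9.6)
E
```

```text
clock: 11.5
position: [475.3, 336.9, 149.2]
ee_rot: [0.999, -0.04, -0.001, 0.001]
contact_force: [-0.4, -0.6, -3.2]
gripper_width: 49.2
grasp_force: 62.6
top c 476.9 339.3 size 107 x 82 long axis -9.3
scene c 473.0 334.7 size 104 x 87 long axis -9.3
at [475.3 336.9 149.2] shift [ 0.4 -0.7 89.2] rot [0.003 0.002 0.088] j6 0.6
```

To row units: 89 mm / 800 = 0.1113, 80 mm / 800 = 0.1, 0.086 rad / 1.5708 = 0.0547.

```bash
echo '[{"d":[0,-0.0013,0.05],"r":[0,0,0.0547]},{"d":[0,-0.0013,0.1],"r":[0,0,0.0547]},{"d":[0,-0.0013,0.1113],"r":[0,0,0.0547]},{"d":[0,-0.0013,0.1113],"r":[0,0,0.0547]},{"d":[0,-0.0013,0.1113],"r":[0,0,0.0547]}]' > m.json && python3 -m jog m.json
python3 - <<'E'
from h import *
for n in("scene","top"):
    d=np.median([viewer.get_image(n)[1] for _ in range(5)],0); P=cloud(n,d)
    m=((P[...,2]>50)&(P[...,2]<78)&(P[...,0]>390)&(P[...,0]<570)&(P[...,1]>250)&(P[...,1]<420)).astype(np.uint8)
    rect(n,m,70); w=P[m>0]; print(n,len(w),np.percentile(w,[3,50,97],axis=0).round().tolist())
go(475,337,16,-9.5)
E
```

```text
clock: 12.0
position: [477.0, 339.3, 63.0]
ee_rot: [0.997, -0.079, 0.001, -0.0]
contact_force: [0.6, 0.8, -1.3]
gripper_width: 49.0
grasp_force: 63.0
scene c 475.0 333.6 size 82 x 81 long axis -10.0
scene 182 [[439.0, 307.0, 55.0], [465.0, 324.0, 70.0], [513.0, 364.0, 75.0]]
top c 450.5 342.3 size 51 x 24 long axis 89.6
top 97 [[439.0, 311.0, 58.0], [454.0, 328.0, 69.0], [514.0, 363.0, 74.0]]
at [476.2 338.7  62.3] shift [-0.9  1.9 46.3] rot [-0.    -0.     0.007] j6 0.52
```

To row units: 47.5 mm / 800 = 0.0594, 42 mm / 800 = 0.0525, 0.007 rad / 1.5708 = 0.0045.

```bash
echo '[{"d":[-0.0013,0.0013,0.0313],"r":[0,0,0.0045]},{"d":[-0.0013,0.0013,0.0525],"r":[0,0,0.0045]},{"d":[-0.0013,0.0013,0.0594],"r":[0,0,0.0045]},{"d":[-0.0013,0.0013,0.0594],"r":[0,0,0.0045]},{"d":[-0.0013,0.0013,0.0594],"r":[0,0,0.0045]},{"d":[-0.0013,0.0013,0.0594],"r":[0,0,0.0045]}]' > m.json && python3 -m jog m.json; echo '[{},{},{},{}]' > m.json && python3 -m jog m.json 62;  echo '[{"d":[0,0,-0.05]},{"d":[0,0,-0.1]},{"d":[0,0,-0.15]},{"d":[0,0,-0.1875]},{"d":[0,0,-0.1875]}]' > m.json && python3 -m jog m.json; echo '[{"d":[-0.1,-0.125,-0.1875]},{"d":[-0.1,-0.125,-0.1875]},{"d":[-0.1,-0.125,-0.1875]},{"d":[-0.1,-0.125,-0.1875]},{"d":[-0.1,-0.125,-0.1875]}]' > m.json && python3 -m jog m.json 85; python3 pile.py 55 80 65
python3 - <<'E'
from h import *
im=cv2.imread("pics/scene_pile.png"); d=np.load("scene_pile.npy"); P=cloud("scene",d)
for n in("scene","top"):
    P=cloud(n,np.load(n+"_pile.npy"))
    m=((P[...,2]>14)&(P[...,2]<40)&(P[...,0]>390)&(P[...,0]<570)&(P[...,1]>270)&(P[...,1]<420)).astype(np.uint8)
    rect(n,m,22); w=P[m>0]; print(np.percentile(w,[3,50,97],axis=0).round().tolist())
a=cv2.resize(cv2.imread("pics/top_pile.png")[150:230,195:290],None,fx=4,fy=4); b=cv2.resize(im[130:220,230:350],None,fx=3.17,fy=3.17)[:, :380]
cv2.imwrite("pics/c9.png",np.hstack([a[:285],b[:285]]))
E
```

```text
clock: 13.1
position: [474.5, 337.4, 16.6]
ee_rot: [0.997, -0.082, -0.0, 0.001]
contact_force: [-4.6, -1.0, 9.6]
gripper_width: 49.4
grasp_force: 65.5
clock: 13.5
position: [475.1, 337.8, 14.4]
ee_rot: [0.997, -0.083, 0.0, 0.0]
contact_force: [1.1, 0.2, -0.9]
gripper_width: 62.0
grasp_force: 0.0
clock: 14.0
position: [477.3, 339.9, 169.9]
ee_rot: [0.997, -0.082, 0.004, -0.004]
contact_force: [1.0, 0.5, -0.1]
gripper_width: 62.2
grasp_force: 0.0
clock: 14.5
position: [412.5, 453.9, 319.4]
ee_rot: [0.997, -0.081, 0.003, -0.004]
contact_force: [1.4, -0.1, -0.8]
gripper_width: 84.9
grasp_force: 0.0
top c 551.3 183.5 size 109 x 53 long axis -3.9
top 354 z [58.1 63.1 66.5] [549.2 183.8  62.9]
  cloud rect 557.1 183.9 53 120 86.0
  px 250 264 169 199
scene c 542.6 175.2 size 103 x 59 long axis -4.7
scene 279 z [56.6 63.3 65.3] [543.  177.2  62.7]
  cloud rect 546.5 180.8 52 103 85.2
  px 285 314 157 174
scene c 474.1 332.4 size 80 x 60 long axis -8.9
[[438.0, 307.0, 15.0], [473.0, 331.0, 23.0], [512.0, 361.0, 25.0]]
top c 477.9 338.1 size 78 x 53 long axis -9.7
[[438.0, 310.0, 15.0], [478.0, 338.0, 23.0], [515.0, 373.0, 27.0]]
```

View pics/c9.png

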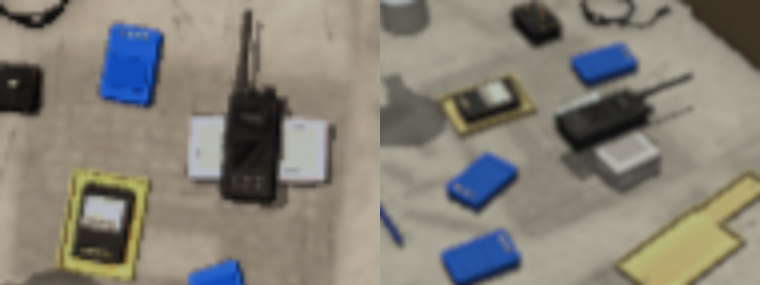

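```bash
python3 -c "
from h import *
go(547.5,182,110,-4.3)"
```

```text
at [412.6 449.5 314.5] shift [177.2 241.6 204.5] rot [-0.     0.    -0.091] j6 0.31
```

To row units: 242 mm / 800 = 0.3025, 204 mm / 800 = 0.255, -0.09 rad / 1.5708 = -0.0573.

```bash
echo '[{"d":[0.2213,0.3025,0.15],"r":[0,0,-0.0573]},{"d":[0.2213,0.3025,0.15],"r":[0,0,-0.0573]},{"d":[0.2213,0.3025,0.15],"r":[0,0,-0.0573]},{"d":[0.2213,0.3025,0.15],"r":[0,0,-0.0573]},{"d":[0.2213,0.3025,0.15],"r":[0,0,-0.0573]},{"d":[0.2213,0.3025,0.15],"r":[0,0,-0.0573]},{"d":[0.2213,0.3025,0.225],"r":[0,0,-0.0573]},{"d":[0.2213,0.3025,0.255],"r":[0,0,-0.0573]},{"d":[0.2213,0.3025,0.255],"r":[0,0,-0.0573]},{"d":[0.2213,0.3025,0.255],"r":[0,0,-0.0573]}]' > m.json && python3 -m jog m.json 76; python3 -c "
from h import *
go(547.5,182,48,-4.3)"
```

```text
clock: 16.3
position: [547.9, 181.9, 111.1]
ee_rot: [0.999, -0.038, 0.0, 0.0]
contact_force: [1.0, -0.2, 1.1]
gripper_width: 75.6
grasp_force: 0.0
at [547.9 181.9 111.1] shift [-0.4 -0.1 63.1] rot [ 0.001 -0.    -0.   ] j6 0.89
```

To row units: 62 mm / 800 = 0.0775, 30 mm / 800 = 0.0375.

```bash
echo '[{"d":[0,0,0.0375]},{"d":[0,0,0.0775]},{"d":[0,0,0.0775]},{"d":[0,0,0.0775]}]' > m.json && python3 -m jog m.json; echo '[{},{},{},{},{},{},{}]' > m.json && python3 -m jog m.json 30; echo '[{},{"d":[0,0,-0.0125]},{"d":[0,0,-0.05]},{"d":[0,0,-0.1]},{"d":[0,0,-0.1375]},{"d":[0,0,-0.1375]},{"d":[0,0,-0.1375]}]' > m.json && python3 -m jog m.json; python3 -c "
from h import *
go(509.9,-16.3,150,7.8)"
```

```text
clock: 16.7
position: [548.8, 183.3, 51.1]
ee_rot: [0.999, -0.037, 0.002, -0.001]
contact_force: [0.8, 0.0, 0.5]
gripper_width: 75.9
grasp_force: 0.0
clock: 17.4
position: [549.0, 183.0, 51.7]
ee_rot: [0.999, -0.037, 0.002, -0.001]
contact_force: [-2.0, 1.8, 5.5]
gripper_width: 49.8
grasp_force: 61.4
clock: 18.1
position: [547.0, 181.8, 159.6]
ee_rot: [0.999, -0.038, 0.001, -0.001]
contact_force: [-0.2, 0.2, -2.8]
gripper_width: 49.5
grasp_force: 63.0
at [547.  181.8 159.6] shift [-21.9 200.3   9.3] rot [-0.002 -0.001 -0.212] j6 0.89
```

To row units: 200 mm / 800 = 0.25, 90 mm / 800 = 0.1125, -0.212 rad / 1.5708 = -0.135.

```bash
echo '[{"d":[-0.0275,0.25,0.0125],"r":[0,0,-0.135]},{"d":[-0.0275,0.25,0.0125],"r":[0,0,-0.135]},{"d":[-0.0275,0.25,0.0125],"r":[0,0,-0.135]},{"d":[-0.0275,0.25,0.0125],"r":[0,0,-0.135]},{"d":[-0.0275,0.25,0.0125],"r":[0,0,-0.135]},{"d":[-0.0275,0.25,0.075],"r":[0,0,-0.135]},{"d":[-0.0275,0.25,0.1125],"r":[0,0,-0.135]},{"d":[-0.0275,0.25,0.1125],"r":[0,0,-0.135]}]' > m.json && python3 -m jog m.json
python3 - <<'E'
from h import *
for n in("scene","top"):
    fr=[viewer.get_image(n) for _ in range(5)]; d=np.median([f[1] for f in fr],0); P=cloud(n,d); cv2.imwrite(f"pics/{n}6.png",fr[0][0])
    m=((P[...,2]>48)&(P[...,2]<95)&(P[...,0]>400)&(P[...,0]<700)&(P[...,1]>-110)&(P[...,1]<70)).astype(np.uint8)
    w=P[m>0]; print(n,len(w),np.percentile(w,[2,50,98],axis=0).round().tolist())
go(509.9,-16.3,19,7.8)
a=cv2.resize(cv2.imread("pics/top6.png")[140:220,275:345],None,fx=5,fy=5)[:400]; b=cv2.resize(cv2.imread("pics/scene6.png")[140:240,280:380],None,fx=4,fy=4)
cv2.imwrite("pics/c10.png",np.hstack([a,b]))
E
```

```text
clock: 18.9
position: [505.5, -17.1, 63.6]
ee_rot: [0.998, 0.067, -0.006, 0.001]
contact_force: [-1.1, -0.4, -2.5]
gripper_width: 49.6
grasp_force: 63.3
scene 409 [[455.0, -53.0, 56.0], [493.0, -26.0, 79.0], [627.0, 14.0, 91.0]]
top 138 [[459.0, -45.0, 63.0], [478.0, -14.0, 81.0], [639.0, 21.0, 87.0]]
at [510.6 -15.8  69.4] shift [-0.8  0.4 50.4] rot [-0.    -0.002  0.   ] j6 1.42
```

View pics/c10.png

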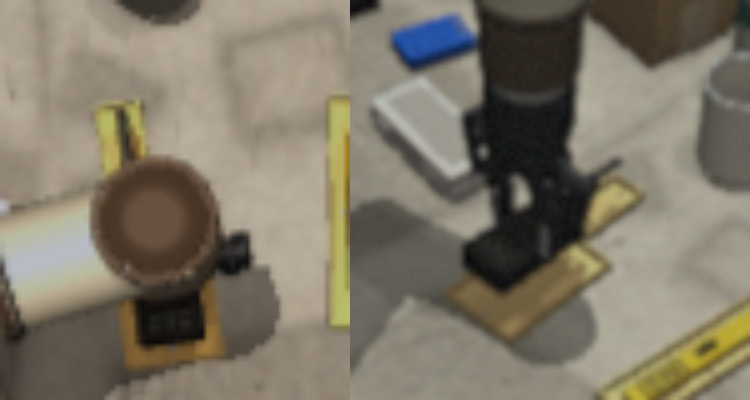

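To row units: 50 mm / 800 = 0.0625, 42 mm / 800 = 0.0525.

```bash
echo '[{"d":[-0.0013,0,0.0313]},{"d":[-0.0013,0,0.0525]},{"d":[-0.0013,0,0.0625]},{"d":[-0.0013,0,0.0625]},{"d":[-0.0013,0,0.0625]},{"d":[-0.0013,0,0.0625]}]' > m.json && python3 -m jog m.json; python3 -c "
from h import *
go(509.9,-16.3,19,7.8)"
```

```text
clock: 20.0
position: [508.3, -16.6, 20.4]
ee_rot: [0.998, 0.068, -0.001, 0.0]
contact_force: [-5.5, -0.8, 11.3]
gripper_width: 49.7
grasp_force: 66.9
at [508.3 -16.6  20.4] shift [ 1.6 -0.1  1.4] rot [0.001 0.002 0.   ] j6 1.42
```

Units first: shifts go in shares of 800 mm and turns go in shares of 90 degrees. So -150 mm / 800 = -0.1875, -130 mm / 800 = -0.1625.

```bash
echo '[{},{},{},{}]' > m.json && python3 -m jog m.json 64;  echo '[{"d":[0,0,-0.05]},{"d":[0,0,-0.1]},{"d":[0,0,-0.15]},{"d":[0,0,-0.1875]},{"d":[0,0,-0.1875]}]' > m.json && python3 -m jog m.json; echo '[{"d":[-0.1625,0.0625,-0.1875]},{"d":[-0.1625,0.0625,-0.1875]},{"d":[-0.1625,0.0625,-0.1875]},{"d":[-0.1625,0.0625,-0.1875]},{"d":[-0.1625,0.0625,-0.1875]}]' > m.json && python3 -m jog m.json 85; python3 pile.py 26 50 34
python3 - <<'E'
from h import *
for n in("scene","top"):
    P=cloud(n,np.load(n+"_pile.npy"))
    m=((P[...,2]>26)&(P[...,2]<50)&(P[...,0]>400)&(P[...,0]<700)&(P[...,1]>-110)&(P[...,1]<60)).astype(np.uint8)
    rect(n,m,34); w=P[m>0]; print(np.percentile(w,[3,50,97],axis=0).round().tolist())
a=cv2.resize(cv2.imread("pics/top_pile.png")[140:220,240:340],None,fx=4,fy=4); b=cv2.resize(cv2.imread("pics/scene_pile.png")[140:240,270:370],None,fx=3.2,fy=3.2)
cv2.imwrite("pics/c11.png",np.hstack([a,b]))
E
```

```text
clock: 20.4
position: [509.5, -16.1, 18.5]
ee_rot: [0.998, 0.068, 0.0, -0.0]
contact_force: [0.4, -0.6, 0.3]
gripper_width: 64.4
grasp_force: 0.0
clock: 20.9
position: [512.2, -15.7, 173.3]
ee_rot: [0.998, 0.069, 0.005, -0.0]
contact_force: [1.0, 0.5, 1.4]
gripper_width: 64.2
grasp_force: 0.0
clock: 21.4
position: [386.5, -84.6, 323.0]
ee_rot: [0.998, 0.068, 0.005, 0.0]
contact_force: [0.8, -0.6, -0.5]
gripper_width: 85.6
grasp_force: 0.0
top c 548.8 179.8 size 138 x 65 long axis 89.6
top 564 z [30.6 34.5 38.2] [550.3 179.9  34.5]
  cloud rect 562.1 186.7 257 152 18.0
  px 230 276 160 220
scene c 546.5 174.5 size 144 x 67 long axis 88.6
scene 437 z [30.2 34.6 36. ] [546.3 172.1  34.2]
  cloud rect 548.9 176.2 140 64 88.4
  px 285 318 159 184
scene c 503.6 -23.2 size 104 x 54 long axis 5.6
[[456.0, -47.0, 28.0], [502.0, -22.0, 32.0], [554.0, 5.0, 34.0]]
top c 513.6 -14.5 size 98 x 52 long axis 7.7
[[467.0, -41.0, 27.0], [512.0, -13.0, 32.0], [556.0, 11.0, 37.0]]
```

View pics/c11.png

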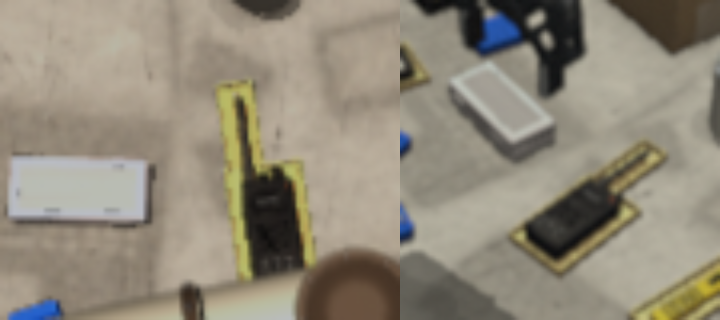

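```bash
python3 -c "
from h import *
go(548,178,110,89)"
```

```text
at [387.2 -83.3 318.4] shift [ 194.8 -237.1  208.4] rot [-0.     0.    -1.417] j6 1.5
```

To row units: -237 mm / 800 = -0.2963, 208 mm / 800 = 0.26, -1.417 rad / 1.5708 = -0.9021.

```bash
echo '[{"d":[0.2438,-0.2963,0.125],"r":[0,0,-0.9021]},{"d":[0.2438,-0.2963,0.125],"r":[0,0,-0.9021]},{"d":[0.2438,-0.2963,0.125],"r":[0,0,-0.9021]},{"d":[0.2438,-0.2963,0.125],"r":[0,0,-0.9021]},{"d":[0.2438,-0.2963,0.1875],"r":[0,0,-0.9021]},{"d":[0.2438,-0.2963,0.25],"r":[0,0,-0.9021]},{"d":[0.2438,-0.2963,0.26],"r":[0,0,-0.9021]},{"d":[0.2438,-0.2963,0.26],"r":[0,0,-0.9021]},{"d":[0.2438,-0.2963,0.26],"r":[0,0,-0.9021]},{"d":[0.2438,-0.2963,0.26],"r":[0,0,-0.9021]}]' > m.json && python3 -m jog m.json 85; echo '[{},{}]' > m.json && python3 -m jog m.json; python3 -c "
from h import *
go(548,178,15,89)"
```

```text
clock: 23.2
position: [547.8, 178.2, 108.2]
ee_rot: [0.712, 0.703, -0.002, -0.0]
contact_force: [0.0, -0.0, 0.3]
gripper_width: 85.3
grasp_force: 0.0
clock: 23.4
position: [548.3, 178.0, 110.6]
ee_rot: [0.714, 0.7, 0.0, 0.0]
contact_force: [-0.0, -0.4, -0.1]
gripper_width: 84.7
grasp_force: 0.0
at [548.3 178.  110.6] shift [ 0.  -0.3 95.6] rot [ 0.    -0.    -0.002] j6 2.53
```

To row units: 95 mm / 800 = 0.1188, 70 mm / 800 = 0.0875.

```bash
echo '[{"d":[0,0,0.05]},{"d":[0,0,0.0875]},{"d":[0,0,0.1188]},{"d":[0,0,0.1188]},{"d":[0,0,0.1188]}]' > m.json && python3 -m jog m.json; echo '[{},{},{},{},{},{},{}]' > m.json && python3 -m jog m.json 40; echo '[{},{"d":[0,0,-0.0125]},{"d":[0,0,-0.05]},{"d":[0,0,-0.1]},{"d":[0,0,-0.1375]},{"d":[0,0,-0.1375]},{"d":[0,0,-0.1375]}]' > m.json && python3 -m jog m.json; python3 -c "
from h import *
go(465,-349.2,130,7.2)"
```

```text
clock: 23.9
position: [548.7, 178.0, 16.1]
ee_rot: [0.713, 0.701, 0.0, 0.0]
contact_force: [-0.1, 1.1, 0.2]
gripper_width: 85.2
grasp_force: 0.0
clock: 24.6
position: [549.6, 178.8, 17.9]
ee_rot: [0.713, 0.701, 0.002, 0.001]
contact_force: [0.2, 0.6, 7.6]
gripper_width: 62.3
grasp_force: 67.8
clock: 25.3
position: [547.6, 177.8, 126.0]
ee_rot: [0.714, 0.701, 0.0, -0.0]
contact_force: [0.0, 0.7, -3.0]
gripper_width: 62.4
grasp_force: 66.8
at [547.6 177.8 126. ] shift [-528.5  -72.9   -4.6] rot [-1.000e-03 -1.000e-03  1.427e+00] j6 2.53
```

To row units: -528 mm / 800 = -0.66, -73 mm / 800 = -0.0913, 1.427 rad / 1.5708 = 0.9085.

```bash
echo '[{"d":[-0.66,-0.0913,-0.0063],"r":[0,0,0.9085]},{"d":[-0.66,-0.0913,-0.0063],"r":[0,0,0.9085]},{"d":[-0.66,-0.0913,-0.0063],"r":[0,0,0.9085]},{"d":[-0.66,-0.0913,-0.0063],"r":[0,0,0.9085]},{"d":[-0.66,-0.0913,-0.0063],"r":[0,0,0.9085]},{"d":[-0.66,-0.0913,-0.0063],"r":[0,0,0.9085]},{"d":[-0.66,-0.0913,-0.0063],"r":[0,0,0.9085]},{"d":[-0.66,-0.0913,-0.0063],"r":[0,0,0.9085]},{"d":[-0.66,-0.0913,-0.0063],"r":[0,0,0.9085]},{"d":[-0.66,-0.0913,-0.0063],"r":[0,0,0.9085]}]' > m.json && python3 -m jog m.json; echo '[{}]' > m.json && python3 -m jog m.json; python3 -c "
from h import *
go(465,-349.2,60,7.2)"
```

```text
clock: 26.3
position: [468.9, -317.3, 128.1]
ee_rot: [0.998, 0.061, -0.002, -0.001]
contact_force: [0.6, -0.6, -2.7]
gripper_width: 62.5
grasp_force: 66.8
clock: 26.4
position: [468.3, -320.5, 127.8]
ee_rot: [0.998, 0.059, -0.002, -0.001]
contact_force: [-0.3, 1.3, -2.3]
gripper_width: 62.1
grasp_force: 67.0
at [ 468.3 -320.5  127.8] shift [-6.3 28.2 67.8] rot [-0.001  0.004 -0.008] j6 2.0
```

To row units: 68 mm / 800 = 0.085, 50 mm / 800 = 0.0625, -0.006 rad / 1.5708 = -0.0038.

```bash
echo '[{"d":[-0.0075,0.035,0.025],"r":[0,0,-0.0038]},{"d":[-0.0075,0.035,0.0625],"r":[0,0,-0.0038]},{"d":[-0.0075,0.035,0.085],"r":[0,0,-0.0038]},{"d":[-0.0075,0.035,0.085],"r":[0,0,-0.0038]},{"d":[-0.0075,0.035,0.085],"r":[0,0,-0.0038]}]' > m.json && python3 -m jog m.json
python3 - <<'E'
from h import *
for n in("scene","top"):
    fr=[viewer.get_image(n) for _ in range(5)]; d=np.median([f[1] for f in fr],0); P=cloud(n,d); cv2.imwrite(f"pics/{n}7.png",fr[0][0])
    m=((P[...,2]>38)&(P[...,2]<86)&(P[...,0]>350)&(P[...,0]<580)&(P[...,1]>-440)&(P[...,1]<-260)).astype(np.uint8)
    w=P[m>0]; print(n,len(w),np.percentile(w,[2,50,98],axis=0).round().tolist())
    m=((P[...,2]>16)&(P[...,2]<50)&(P[...,0]>400)&(P[...,0]<700)&(P[...,1]>-110)&(P[...,1]<60)).astype(np.uint8)
    rect(n,m,34); w=P[m>0]; print("radio",np.percentile(w,[3,50,97],axis=0).round().tolist())
go(465,-349.2,19,7.2)
a=cv2.resize(fr[0][0][150:250,280:420],(420,300)); b=cv2.resize(cv2.imread("pics/scene7.png")[170:320,280:430],(300,300))
cv2.imwrite("pics/c12.png",np.hstack([a,b]))
E
```

```text
clock: 26.9
position: [468.1, -344.1, 61.3]
ee_rot: [0.998, 0.066, -0.001, -0.0]
contact_force: [0.1, -1.5, -2.0]
gripper_width: 62.4
grasp_force: 67.0
scene 806 [[399.0, -385.0, 52.0], [437.0, -352.0, 79.0], [491.0, -315.0, 82.0]]
scene c 539.5 -20.3 size 189 x 60 long axis 7.6
radio [[455.0, -48.0, 18.0], [506.0, -22.0, 32.0], [613.0, 12.0, 35.0]]
top 207 [[402.0, -379.0, 60.0], [426.0, -341.0, 80.0], [453.0, -314.0, 85.0]]
top c 549.5 -9.1 size 189 x 53 long axis 7.7
radio [[459.0, -41.0, 17.0], [515.0, -13.0, 31.0], [615.0, 16.0, 37.0]]
at [ 468.7 -344.6   62.6] shift [-4.3  4.1 43.6] rot [ 0.    -0.001  0.007] j6 2.06
```

View pics/c12.png

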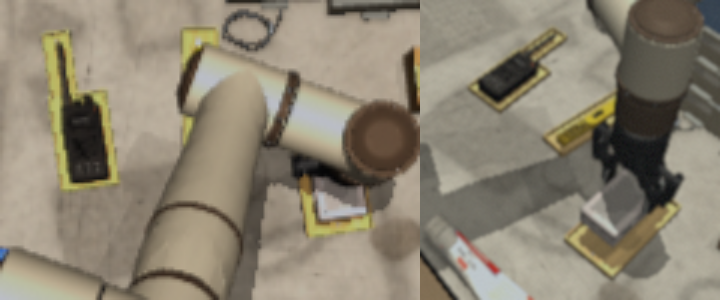

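To row units: 42.5 mm / 800 = 0.0531, 38 mm / 800 = 0.0475, 0.004 rad / 1.5708 = 0.0025.

```bash
echo '[{"d":[-0.005,0.005,0.0125],"r":[0,0,0.0025]},{"d":[-0.005,0.005,0.0313],"r":[0,0,0.0025]},{"d":[-0.005,0.005,0.0475],"r":[0,0,0.0025]},{"d":[-0.005,0.005,0.0531],"r":[0,0,0.0025]},{"d":[-0.005,0.005,0.0531],"r":[0,0,0.0025]},{"d":[-0.005,0.005,0.0531],"r":[0,0,0.0025]}]' > m.json && python3 -m jog m.json; python3 -c "
from h import *
go(465,-349.2,19,7.2)"
```

```text
clock: 28.0
position: [464.3, -349.1, 20.9]
ee_rot: [0.998, 0.064, -0.001, -0.0]
contact_force: [-4.3, 3.2, 10.0]
gripper_width: 62.1
grasp_force: 68.5
at [ 464.3 -349.1   20.9] shift [0.7 0.2 1.9] rot [-0.     0.002  0.003] j6 2.06
```

Resting on the floor; release, lift, retreat, and check.

To row units: 250 mm / 800 = 0.3125, -200 mm / 800 = -0.25.

```bash
echo '[{},{},{},{}]' > m.json && python3 -m jog m.json 76;  echo '[{"d":[0,0,-0.05]},{"d":[0,0,-0.1]},{"d":[0,0,-0.15]},{"d":[0,0,-0.1875]},{"d":[0,0,-0.1875]}]' > m.json && python3 -m jog m.json; echo '[{"d":[-0.1,0.1,-0.25]},{"d":[-0.1,0.1,-0.25]},{"d":[-0.1,0.1,-0.25]},{"d":[-0.1,0.1,-0.25]},{"d":[-0.1,0.1,-0.25]},{"d":[0,0.3125,-0.25]},{"d":[0,0.3125,-0.25]},{"d":[0,0.3125,-0.25]},{"d":[0,0.3125,-0.25]},{"d":[0,0.3125,-0.25]}]' > m.json && python3 -m jog m.json
python3 - <<'E'
from h import *
o=shot("8")
for n in o:
    im,d=o[n]; P=cloud(n,d)
    m=((P[...,2]>24)&(P[...,2]<50)&(P[...,0]>350)&(P[...,0]<580)&(P[...,1]>-440)&(P[...,1]<-260)).astype(np.uint8)
    rect(n,m,37); w=P[m>0]; print(np.percentile(w,[3,50,97],axis=0).round().tolist())
a=cv2.resize(o["top"][0][140:260,190:440],(750,360)); b=cv2.resize(o["scene"][0][130:310,230:430],(266,240))
cv2.imwrite("pics/c13.png",np.vstack([a,np.pad(b,((0,0),(0,484),(0,0)))]))
E
```

```text
clock: 28.4
position: [465.2, -349.2, 19.4]
ee_rot: [0.998, 0.064, -0.0, 0.0]
contact_force: [-0.3, 0.5, 0.3]
gripper_width: 76.0
grasp_force: 0.0
clock: 28.9
position: [467.8, -350.6, 175.0]
ee_rot: [0.998, 0.065, 0.005, 0.003]
contact_force: [0.4, 0.0, -0.3]
gripper_width: 76.0
grasp_force: 0.0
clock: 29.9
position: [499.7, -600.5, 358.4]
ee_rot: [0.998, 0.063, -0.004, -0.005]
contact_force: [0.7, 0.9, -2.4]
gripper_width: 76.1
grasp_force: 0.0
top c 476.5 -345.1 size 121 x 66 long axis 6.6
[[429.0, -373.0, 27.0], [492.0, -339.0, 37.0], [534.0, -313.0, 46.0]]
scene c 462.8 -352.8 size 144 x 67 long axis 8.6
[[397.0, -385.0, 32.0], [459.0, -354.0, 37.0], [529.0, -320.0, 41.0]]
```

View pics/c13.png

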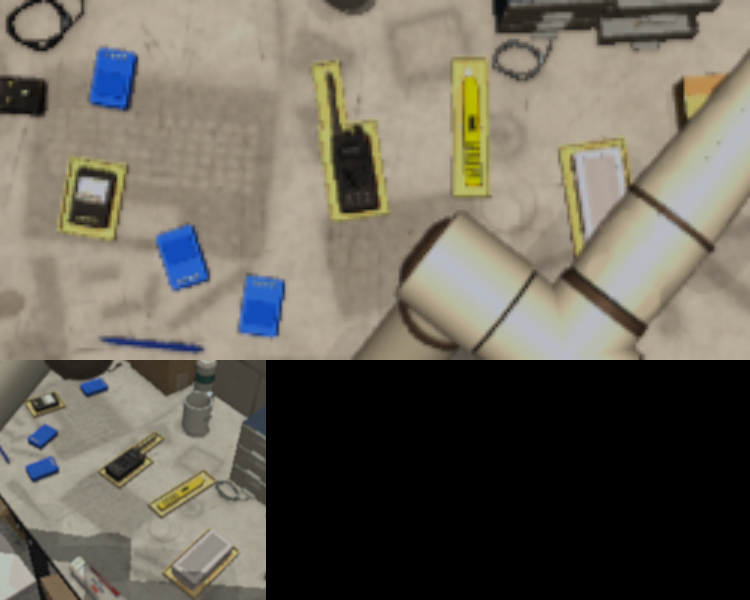

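```bash
python3 -c "
from bench import arm
print(arm.job_done())"
```

```text
the job is handed in; nothing more can be done
None
```

I handed the job in at about 30 s of the 122 s limit, with cutter, battery pack, radio and drill-bit case each flat and released in their own tray in the last camera images; the hand-in gave no verdict.

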